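Fit the plug-in module into the docking base

TASK

Take the plug-in module with the straight upright fin out of its tight tray pocket, lifting it straight up and level by the fin, and lay it flat in the open channel of the docking base, short of the spring catch. Let go of it, then push it along the channel, in under the hood and fully home, so that the spring catch is pushed aside and clicks out behind its front end. Leave the spare module (the one with the round knob) in its pocket, do not disturb the other things on the bench, and finish clear of everything.

Things in the scene. Friction and masses are not known exactly. Their poses are not given: they have to be found in the camera images.
- module_fin (a point): Centre of the upright fin of the wanted module (white plastic, 0.25 kg). Body 120 x 60 x 24 mm; fin in its middle 40 long (x) x 12 thick (y), 32 mm above the body's top. The point is 40 mm above the underside, 16 above the body's top. Long sides have notches 10 deep, from 7 to 38 mm either side of the middle: it works either way round. x along body and fin, z up.
- spare_knob (a point): Centre of the knob of the spare module, which stays in its pocket: same white body, but with a round knob (34 mm across, 26 mm high) in place of the fin; the point is 37 mm above its underside. It may be in either pocket.
- tray: Grey fixed tray 152 x 186 x 28 mm, origin under its centre, on the robot's left or right. Two open pockets side by side, centres at y = +47 and -47 mm, long side along x, 24 mm deep above a 4 mm floor, 1.5 mm clearance all round a module. Module bodies lie flush with the tray's top; only fin and knob stand out.
- dock: Fixed grey docking base 226 x 136 mm, origin under its centre; x points the way the module is pushed in. Channel along x: 64 mm wide, floor 12 mm above the table, side walls 14 mm above the floor, open on top and at x = -113. A hood covers x = 82 to 113 mm (28 mm above the floor, top 46 mm above the table); end stop at x = 101.
- dock_home (a point): Point on the channel floor (12 mm above the table; x = 41 mm, y = 0 in the base's frame) under the module's middle when it is fully home against the end stop. Axes as the base's. A module laid with its middle 53 to 90 mm short of this point lies in the open channel, clear of the catch.
- catch (a joint): Travel (m) of the steel spring catch in the channel's +y wall: 0 = sprung out 9 mm into the channel, grows as it is pushed outward (to 14 mm). Ramp towards the open end from x = 50 mm, tip at x = 70.5 to 76.5 mm of the base, top 29 mm above the table. Passing it takes about 5 to 15 N; it springs out into the module's front notch 2.5 mm before the end stop.
- driver: Screwdriver lying on the bench, a bystander; origin under its middle.
- meter: Black hand-held multimeter 150 x 75 x 34 mm lying on the bench, a bystander; origin under its centre.
- jar: Closed jar, 60 mm across, 75 mm high, a bystander; origin under its centre.
- spool: Grey upright drum, 60 mm across, 50 mm high, a bystander; origin under its centre.
Mind the look-alikes: they are no part of the job. What is shaped like the part that bears module_fin but blue is not meant.

How it is judged:
On the way, in this order (a step that is already met when the one before it is completed fails the run):
1. the module is lifted clear above the tray, level (z of module_fin in the frame of tray above 0.08 m and angle between module_fin's own z axis and vertical below 0.35 rad), for 0.1 s.
2. the module lies flat in the channel, short of the catch, let go (z of module_fin in the frame of dock_home between 0.037 and 0.044 m and y of module_fin in the frame of dock_home between -0.005 and 0.005 m and angle between the x axis of module_fin and the x axis of dock_home, either way round below 0.07 rad and x of module_fin in the frame of dock_home between -0.12 and -0.035 m and angle between module_fin's own z axis and vertical below 0.06 rad and contact force between the fingers and module below 0.2 N and linear speed of module below 0.02 m/s), for 0.2 s.
At the end, for the whole second after the job is handed in: The fin module lies flat and straight (within 0.07 rad) in the channel, let go and at rest, its middle within 5 mm of the home point, the catch sprung out (under 2 mm of travel) in its front notch; the spare module sits in its pocket, within 10 mm of where it was (z of module_fin in the frame of dock_home between 0.037 and 0.044 m and y of module_fin in the frame of dock_home between -0.005 and 0.005 m and angle between the x axis of module_fin and the x axis of dock_home, either way round below 0.07 rad and x of module_fin in the frame of dock_home between -0.005 and 0.004 m and angle between module_fin's own z axis and vertical below 0.06 rad and value of joint catch below 0.002 m and linear speed of module below 0.02 m/s and contact force between the fingers and module below 0.2 N and z of spare_knob in the frame of tray between 0.036 and 0.046 m and distance of spare_knob from where it was at the start of the episode below 0.01 m); the robot touches nothing.
It fails at once if the module is tipped by more than 35 degrees (angle between module_fin's own z axis and vertical above 0.61 rad).
It fails at once if the spare module is taken out of its pocket (distance of spare_knob from where it was at the start of the episode above 0.02 m).
It fails at once if a bystander is pushed more than 30 mm (distance of any of driver, meter, jar, spool from where it was at the start of the episode above 0.03 m).
It also fails if it takes over 64 s, if anything falls off the work surface, if the arm or the gripper's body presses on something with over 40 N, if the wrist force passes 120 N, or if a joint passes its speed limit or range.

ROBOT

A 7-joint arm with a two-finger parallel gripper is mounted at the origin on the work surface. World frame = base frame: x ahead of the robot, y to its left, z up, the work surface at z = 0. Lengths are in m, angles in rad, forces in N, time in s.
With the tool pointing down it reaches from about 0.425 to 0.825 m from the base axis. Payload 3.6 kg.
Tool frame: the origin (TCP) lies midway between the tips of the shut fingers; the grasp point (between the pads) lies 19 mm behind it; z points along the fingers, y is the line along which they close (so a half turn about z gives the same grasp; the last joint's range is limited). The gripper opens to 93 mm and grips with 3 to 60 N. Pads are 15 mm wide; open, the fingers measure 128 mm over their backs; the gripper's body (75 mm by 188 mm) begins 65 mm behind the grasp point.
Start: joints at [-1.25, 0.615, -0.013, 1.423, 0.008, 1.103, -0.04], TCP at [0.222, 0.611, 0.219] pointing down, gripper open.
Joint ranges: [-3.12, 3.12], [-0.3, 2.06], [-1.34, 1.32], [0.26, 2.42], [-1.36, 4.5], [0.01, 1.98], [-2.84, 2.84]. Speed limits (rad/s): [2.79, 2.79, 3.14, 3.14, 3.14, 3.14, 3.14].

INTERFACE

Orientations are given as a unit quaternion [w, x, y, z].
In Python, from plant import manip gives the robot as it stands. The module is installed in compiled form; this text tells all that it offers.
- The arm moves only by the tool send_rows, never from a script. Its argument "deltas" is text: rows parted by semicolons, each of 7 numbers parted by spaces: the shift along the tool's x, y, z in cm, then the turn, a rotation vector about the tool's x, y, z in rad, then the gripper command: -1 is fully open, 1 is shut, values between are in proportion. A call has 1 to 5 rows; each row shifts and turns the commanded pose from where the row before left it, along the tool's axes as they then stand; what a row does not reach is not made up. A row lasts 1/12 s, in which the tool goes at most 41.7 mm and 7.16 degrees, less where a joint would pass 70% of its speed; a pose out of reach is approached as far as the arm can. A call is refused whole if a number of a shift passes 4.17 or a number of a turn 0.125, either way. A call with a gripper value outside its range is refused whole. The fingers move at their own pace and stop on an object; "force" is the grip in N (left out, the last holds). Time passes only in rows, so rows that do not move let the fingers close. It gives the time, the measured TCP pose, the force, the opening and the grip force at its end, in the units of the state.
- manip.read_state(): the state, without advancing time (a new reading comes with each control period).
- manip.snapshot(name): name is "side" or "top" or "wrist"; returns a dict with "pixels" (420x560x3 uint8, red, green, blue), "intrinsics" (3x3 intrinsics, pixels), "world_to_cam" (4x4, takes a point from world to camera coordinates). Camera axes: x right, y up, looking along -z (the intrinsics and any distortion apply to the point x, -y, -z); pixel columns grow to the right and rows downward; lengths in m; the calibration is good to about 2 mm. A picture is of the moment at which its call begins. There is no depth.
- manip.job_done(): hands the job in; it is judged then, once.
Trained networks look in a picture, given as the dict that the camera call returned (one of the last four; its "shot" number tells which), for a name from the list of things; names that differ only in an ending like _2 or _b are one class to them, and where a whole thing is asked for, a point or a joint stands for the part that bears it (a point fixed in the world has none). Each returns a list of dicts, best first, with "confidence" (0 to 1); they miss things now and then, are a little off and sometimes report something else, mostly with a low value. They report only what shows in the picture. A call takes as long as a camera call. They do not tell look-alikes from the thing itself.
- manip.look_for(picture, query): "position" ([x, y, z] in m, in world coordinates, good to about 4 mm: the middle of the surface that is visible of it).
- manip.landmark_of(picture, query): "position" ([x, y, z] in m, in world coordinates, good to about 4 mm: a listed point, or the origin of a listed thing).
The state is a dict: "time_s": time; "joint_positions": joint angles; "joint_velocities": joint speeds; "joint_torque": joint torques, N m; "position": TCP position; "orientation": TCP orientation; "force": force on the tool from outside, world axes, zero at the start; "ft_torque": the same for the moment, N m; "opening": finger opening in m; "grasp_force": force on a finger pad.
Only numpy, scipy, OpenCV 4.12 (cv2) and the standard library are available. Lean on these libraries where they do the work, as an engineer would, in place of code of your own. Each camera call takes 0.05 s, during which the arm holds its last target. There are 200 camera calls.

## Working session

There is one attempt and no reset: what is moved stays moved. The work goes in short steps, Python scripts to look and compute and a tool call to move; the robot and the scene stay as the last step left them, time stands still between calls to the robot, and variables do not carry over. Pictures are saved under pics/ and viewed, at most 10 in all, crops included, and the job is handed in when it is done.

Besides the shell and the picture viewer there is one more tool, called as name(argument=value, ...) on one line, values as JSON. send_rows: Moves the arm, as the interface text tells. Its arguments: {"type":"object","properties":{"deltas":{"type":"string"},"force":{"type":"number"}},"required":["deltas"]}

```bash
mkdir -p pics; cat > h.py <<'E'
from plant import manip
import numpy as np, cv2
def snap(n,f=None):
    p=manip.snapshot(n)
    if f: cv2.imwrite('pics/'+f,p['pixels'][:,:,::-1])
    return p
def proj(p,X):
    c=p['world_to_cam']@np.append(X,1); q=p['intrinsics']@np.array([c[0],-c[1],-c[2]]); return q[:2]/q[2]
def back(p,uv,z):
    M=p['world_to_cam']; R=M[:3,:3]; o=-R.T@M[:3,3]
    d=np.linalg.inv(p['intrinsics'])@np.array([uv[0],uv[1],1]); d=R.T@np.array([d[0],-d[1],-d[2]])
    return o+d*(z-o[2])/d[2]
E
python3 - <<'E'
from h import *
t=snap('top','top.png'); s=snap('side','side.png')
cv2.imwrite('pics/both.png',cv2.resize(np.vstack([t['pixels'],s['pixels']])[:,:,::-1],None,fx=.71,fy=.71))
for n,p in (('top',t),('side',s)):
  for q in ['module_fin','spare_knob','tray','dock','dock_home','catch','driver','meter','jar','spool']:
    for r in manip.landmark_of(p,q)[:3]: print(n,q,np.round(r['position'],3),round(r['confidence'],2),proj(p,r['position']).round())
st=manip.read_state(); print(st['position'],st['orientation'],st['time_s'])
E
```

```text
top module_fin [ 0.568 -0.184  0.046] 0.87 [367. 207.]
top module_fin [ 0.384 -0.197  0.041] 0.75 [374. 272.]
top module_fin [0.514 0.225 0.001] 0.21 [226. 230.]
top spare_knob [ 0.562 -0.28   0.046] 0.62 [401. 209.]
top tray [ 0.568 -0.236 -0.   ] 0.88 [382. 208.]
top tray [ 0.796 -0.023 -0.001] 0.19 [307. 134.]
top dock [0.511 0.224 0.004] 0.75 [226. 231.]
top dock_home [0.557 0.217 0.014] 0.8 [228. 215.]Traceback (most recent call last):
  File "<stdin>", line 6, in <module>
ValueError: it knows: dock, dock_home, driver, jar, meter, module_fin, spare_knob, spool, tray
```

View pics/top.png

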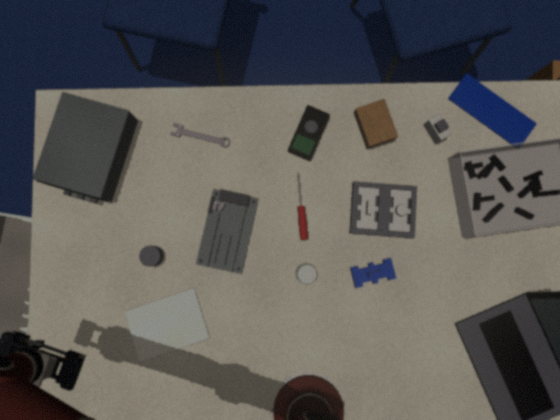

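The top view shows three fin-like candidates: a white module in the left pocket (367,207), a white one with a round knob (401,209), and a blue one at (373,272). The white one with the straight fin fits the description. The dock is at (228,230) with its hood away from the robot. I'll confirm with one crop.

```bash
python3 - <<'E'
from h import *
t=snap('top'); a=t['pixels']
c1=cv2.resize(a[170:300,335:435],None,fx=4,fy=4,interpolation=cv2.INTER_CUBIC);c2=cv2.resize(a[165:295,180:280],None,fx=4,fy=4,interpolation=cv2.INTER_CUBIC)
cv2.imwrite('pics/crop.png',np.clip(np.hstack([c1,c2])[:,:,::-1].astype(float)*1.5,0,255).astype(np.uint8))
for q in ['tray','module_fin','spare_knob','dock','dock_home','driver','meter','jar','spool']:
    for r in manip.landmark_of(t,q)[:2]: print(q,np.round(r['position'],3),round(r['confidence'],2))
s=snap('side')
for q in ['tray','module_fin','spare_knob','dock','dock_home','jar','spool']:
    for r in manip.landmark_of(s,q)[:2]: print('s',q,np.round(r['position'],3),round(r['confidence'],2))
st=manip.read_state(); print(st['position'],st['orientation'],st['time_s'],st['opening'])
w=snap('wrist');M=w['world_to_cam'];print('wristcam',-M[:3,:3].T@M[:3,3],M[:3,:3].round(2),w['intrinsics'][0,0])
E
```

```text
tray [ 0.564 -0.236 -0.   ] 0.85
module_fin [ 0.382 -0.2    0.04 ] 0.8
module_fin [ 0.568 -0.183  0.047] 0.68
spare_knob [ 0.561 -0.28   0.044] 0.85
spare_knob [ 0.567 -0.185  0.048] 0.57
dock [0.516 0.22  0.001] 0.77
dock_home [0.557 0.215 0.014] 0.68
driver [0.586 0.009 0.002] 0.6
meter [ 0.797 -0.024 -0.001] 0.63
jar [ 0.384 -0.002  0.005] 0.58
spool [0.448 0.438 0.002] 0.56
spool [ 0.797 -0.024  0.003] 0.51
s tray [ 0.566 -0.233 -0.004] 0.55
s module_fin [ 0.574 -0.191  0.04 ] 0.81
s module_fin [ 0.386 -0.198  0.038] 0.8
s spare_knob [ 0.561 -0.286  0.041] 0.88
s dock [ 0.515  0.226 -0.   ] 0.88
s dock_home [0.554 0.212 0.013] 0.96
s jar [ 0.386 -0.006  0.   ] 0.62
s spool [0.553 0.217 0.01 ] 0.68
s spool [0.444 0.44  0.005] 0.61
[0.22151331 0.6110663  0.21865719] [-1.73453095e-05  1.73025560e-01  9.84917334e-01 -1.04650793e-05] 1.25 0.0930210770465849
wristcam [0.14351575 0.63925104 0.3846415 ] [[ 0.34  0.94 -0.  ]
 [-0.9   0.32 -0.3 ]
 [-0.28  0.1   0.95]] 334.35225943755177
```

View pics/crop.png

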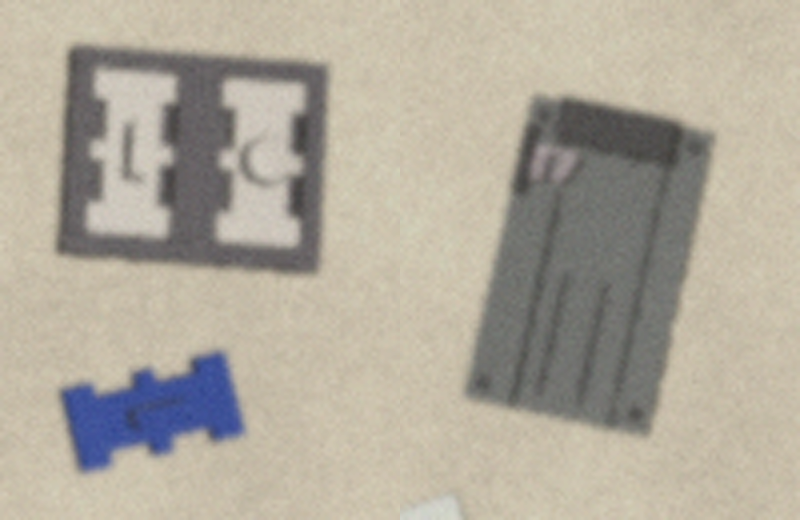

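The crop confirms it: white fin module in the tray's left (+y) pocket at top-picture (367,207), knob in the right pocket, blue one loose below the tray. The dock points away from the robot at a yaw of about -0.235, with the catch on its left at (217,206). I'll move over the dock first and look from near.

send_rows(deltas="-2.4 -2.1 0 0 0 -0.056 -1;-2.4 -2.1 0 0 0 -0.056 -1;-2.4 -2.1 0 0 0 0 -1;-2.4 -2.1 0 0 0 0 -1;-2.4 -2.1 0 0 0 0 -1")

```text
time_s: 1.72
position: [0.3099, 0.4768, 0.2188]
orientation: [0.0, 0.117, 0.993, 0.0]
force: [0.8, 0.8, 0.3]
opening: 0.0929
grasp_force: 0.0
```

send_rows(deltas="-2.4 -2.1 0 0 0 0 -1;-2.4 -2.1 0 0 0 0 -1;-2.4 -2.1 0 0 0 0 -1;-2.4 -2.1 0 0 0 0 -1;-2.4 -2.1 0 0 0 0 -1")

```text
time_s: 2.13
position: [0.4021, 0.3466, 0.2189]
orientation: [0.0, 0.118, 0.993, 0.0]
force: [1.2, -0.3, -0.4]
opening: 0.093
grasp_force: 0.0
```

send_rows(deltas="-2.4 -2.1 0 0 0 0 -1;-2.4 -2.1 0 0 0 0 -1;-2.4 -2.1 0 0 0 0 -1;-2.4 -2.1 0 0 0 0 -1;-2.4 -2.1 0 0 0 0 -1")

```text
time_s: 2.55
position: [0.4943, 0.2165, 0.2189]
orientation: [0.0, 0.118, 0.993, 0.0]
force: [-0.2, 0.5, -0.0]
opening: 0.0929
grasp_force: 0.0
```

```bash
python3 - <<'E'
from h import *
st=manip.read_state(); print(st['position'],st['orientation'],st['time_s'])
w=snap('wrist','w1.png')
print(proj(w,[.515,.222,0]))
for q in ['dock','dock_home']:
    for r in manip.landmark_of(w,q)[:2]: print(q,np.round(r['position'],4),round(r['confidence'],2))
E
```

```text
[0.49433136 0.21647884 0.21892592] [2.48482966e-04 1.17587201e-01 9.93062516e-01 1.68980858e-04] 2.55
[285.39884297 188.16556995]
dock [ 0.5092  0.2206 -0.0026] 0.65
dock_home [0.5536 0.2143 0.0099] 0.62
```

View pics/w1.png

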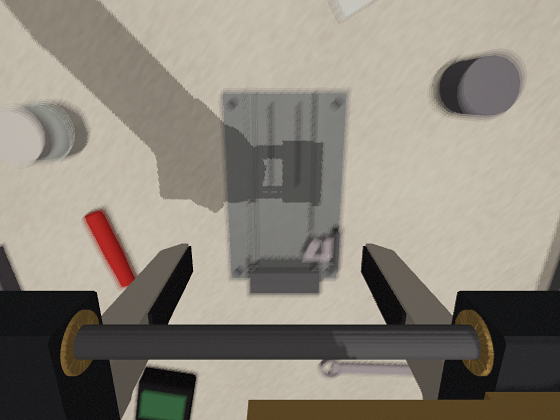

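The wrist picture (flipped: +y to the right, hood at the bottom) shows the dock with its open end at row 91 (corners (222,92) and (348,90)), the hood at (285,275) and the catch at (320,248). I'll enlarge the dock for sharper pixels.

```bash
python3 - <<'E'
from h import *
w=snap('wrist'); np.savez('w1.npz',**{k:w[k] for k in('pixels','intrinsics','world_to_cam')})
a=w['pixels'][80:300,205:365]
cv2.imwrite('pics/w1c.png',np.clip(cv2.resize(a,None,fx=2.7,fy=2.7,interpolation=cv2.INTER_CUBIC)[:,:,::-1].astype(float)*1.6,0,255).astype(np.uint8))
for uv in [(222,92),(348,90)]: print(back(w,uv,.026), back(w,uv,0))
# model overlay residual helper: predicted corners for estimate
for yaw in(-.235,):
  c,s=np.cos(yaw),np.sin(yaw)
  for p in [(-.113,.068,.026),(-.113,-.068,.026),(-.113,.032,.026),(-.113,-.032,.026),(.082,.032,.026),(.082,-.032,.026),(.113,.068,.026),(.113,-.068,.026)]:
    print(p,proj(w,[.513+c*p[0]-s*p[1],.222+s*p[0]+c*p[1],p[2]]).round(1))
E
```

```text
[0.39540023 0.18136279 0.026     ] [0.39400845 0.17751175 0.        ]
[0.42426905 0.30617943 0.026     ] [0.42497023 0.31137747 0.        ]
(-0.113, 0.068, 0.026) [355.1  82.5]
(-0.113, -0.068, 0.026) [220.5  83.6]
(-0.113, 0.032, 0.026) [319.4  82.8]
(-0.113, -0.032, 0.026) [256.1  83.3]
(0.082, 0.032, 0.026) [314.3 257.6]
(0.082, -0.032, 0.026) [260.3 257.9]
(0.113, 0.068, 0.026) [343.3 280.6]
(0.113, -0.068, 0.026) [231.2 281.2]
```

View pics/w1c.png

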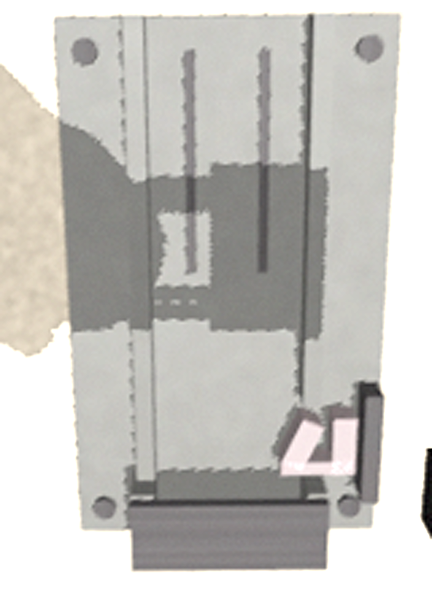

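The crop (scale 2.7, offset (205,80)) gives plate corners near (55,17) and (400,14), far (82,527) and (372,527). The channel edges are at columns ~133 and ~308. I'll fit the dock pose from these.

```bash
python3 - <<'E'
from h import *
from scipy.optimize import least_squares
w=dict(np.load('w1.npz'))
cr=lambda x,y:np.array([205+(x+.5)/2.7-.5,80+(y+.5)/2.7-.5])
obs=[((-.113,-.068),cr(55,17)),((-.113,.068),cr(400,14)),((.113,-.068),cr(82,527)),((.113,.068),cr(372,527))]
def P(v,p,z): c,s=np.cos(v[2]),np.sin(v[2]); return proj(w,[v[0]+c*p[0]-s*p[1],v[1]+s*p[0]+c*p[1],z])
f=lambda v:np.concatenate([P(v,p,v[3])-o for p,o in obs])
r=least_squares(f,[.513,.222,-.235,.012]); v=r.x; print(v,r.fun.round(1))
c,s=np.cos(v[2]),np.sin(v[2]); print('home',v[0]+.041*c,v[1]+.041*s)
# channel check: predicted crop px
for p,z in [((-.11,-.032),.026),((-.11,-.032),.012),((-.11,.032),.026),((-.11,.032),.012),((.04,-.032),.026),((.04,-.032),.012),((.02,.032),.026),((.02,.032),.012),((.082,-.032),.046),((.082,.032),.046)]:
  print(p,z,((P(v,p,z)-[205,80])*2.7).round())
E
```

```text
[ 0.51517616  0.22358307 -0.23336976  0.00828661] [-0.   0.1  0.3  0.  -0.2  0.3 -0.1 -0.5]
home 0.5550647618814303 0.21410152455597073
(-0.11, -0.032) 0.026 [143.  22.]
(-0.11, -0.032) 0.012 [145.  23.]
(-0.11, 0.032) 0.026 [314.  21.]
(-0.11, 0.032) 0.012 [309.  22.]
(0.04, -0.032) 0.026 [152. 395.]
(0.04, -0.032) 0.012 [154. 383.]
(0.02, 0.032) 0.026 [304. 349.]
(0.02, 0.032) 0.012 [300. 339.]
(0.082, -0.032) 0.046 [152. 506.]
(0.082, 0.032) 0.046 [305. 505.]
```

send_rows(deltas="-0.7 -3.3 0 0 0 -0.085 -1;-0.7 -3.3 0 0 0 -0.085 -1;-0.7 -3.3 0 0 0 0 -1;-0.7 -3.3 0 0 0 0 -1;-0.7 -3.3 0 0 0 0 -1")

```text
time_s: 3.17
position: [0.5086, 0.0511, 0.2189]
orientation: [0.0, 0.031, 1.0, 0.001]
force: [0.6, -1.4, 0.4]
opening: 0.093
grasp_force: 0.0
```

send_rows(deltas="-0.7 -3.3 0 0 0 0 -1;-0.7 -3.3 0 0 0 0 -1;-0.7 -3.3 0 0 0 0 -1;-0.7 -3.3 0 0 0 0 -1;-0.7 -3.3 0 0 0 0 -1")

```text
time_s: 3.58
position: [0.5335, -0.1158, 0.2189]
orientation: [0.0, 0.031, 1.0, 0.001]
force: [0.6, -0.3, 0.6]
opening: 0.0929
grasp_force: 0.0
```

send_rows(deltas="-0.7 -3.3 0 0 0 0 -1;-0.7 -3.3 0 0 0 0 -1;0 0 0 0 0 0 -1")

```text
time_s: 3.83
position: [0.5425, -0.1909, 0.2186]
orientation: [0.0, 0.037, 0.999, -0.003]
force: [-0.6, -1.2, 0.5]
opening: 0.0928
grasp_force: 0.0
```

```bash
python3 - <<'E'
from h import *
st=manip.read_state(); print(st['position'],st['orientation'],st['time_s'])
w=snap('wrist'); np.savez('w2.npz',**{k:w[k] for k in('pixels','intrinsics','world_to_cam')})
u=proj(w,[.567,-.236,.028]).round().astype(int); print(u)
x0=max(u[0]-110,0);y0=max(u[1]-110,0);print(x0,y0)
a=w['pixels'][y0:y0+220,x0:x0+220]
cv2.imwrite('pics/w2c.png',np.clip(cv2.resize(a,None,fx=2.7,fy=2.7,interpolation=cv2.INTER_CUBIC)[:,:,::-1].astype(float)*1.2,0,255).astype(np.uint8))
for q in ['tray','module_fin','spare_knob']:
    for r in manip.landmark_of(w,q)[:2]: print(q,np.round(r['position'],4),round(r['confidence'],2))
E
```

```text
[ 0.54254709 -0.19094491  0.21863062] [ 4.06639304e-04  3.70229655e-02  9.99310065e-01 -2.92053157e-03] 3.8333
[239 202]
129 92
tray [ 0.5612 -0.2351  0.0012] 0.61
module_fin [ 0.5691 -0.1877  0.0435] 0.97
module_fin [ 0.3852 -0.1914  0.0408] 0.97
spare_knob [ 0.5676 -0.2805  0.0407] 0.57
```

View pics/w2c.png

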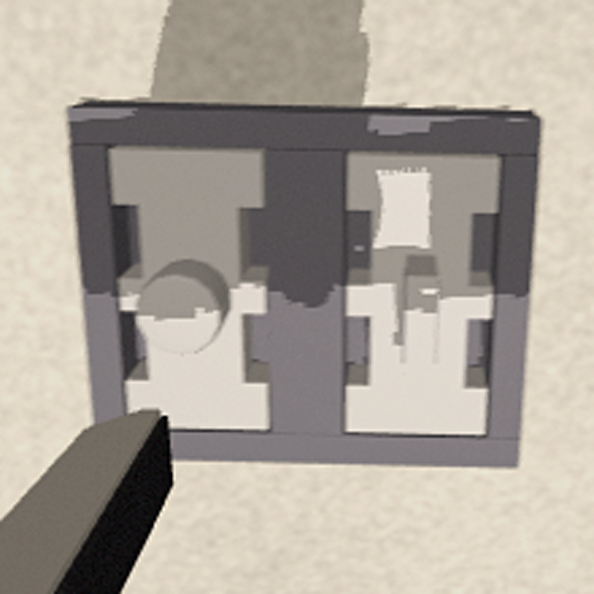

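The near view has the wanted module's white body at crop corners (346,152), (500,156), (486,436) and (344,433), with the fin around (420,310). The knob module is on the left at (180,310). I'll fit the module from its corners.

```bash
python3 - <<'E'
from h import *
from scipy.optimize import least_squares
w=dict(np.load('w2.npz'))
cr=lambda x,y:np.array([129+(x+.5)/2.7-.5,92+(y+.5)/2.7-.5])
def P(v,p,z): c,s=np.cos(v[2]),np.sin(v[2]); return proj(w,[v[0]+c*p[0]-s*p[1],v[1]+s*p[0]+c*p[1],z])
for name,obs in (('module',[((-.06,-.03),cr(346,152)),((-.06,.03),cr(500,156)),((.06,.03),cr(486,436)),((.06,-.03),cr(344,433))]),
 ('tray',[((-.076,-.093),cr(71,112)),((-.076,.093),cr(538,120)),((.076,.093),cr(519,465))])):
  r=least_squares(lambda v:np.concatenate([P(v,p,.028)-o for p,o in obs]),[.567,-.2,-.06]); print(name,r.x,r.fun.round(1))
  if name=='module':
    for p in [(-.02,-.006),(-.02,.006),(.02,.006),(.02,-.006)]: print(((P(r.x,p,.06)-[129,92])*2.7).round())
  else:
    v=r.x; print('pocket', v[0]-np.sin(v[2])*.047, v[1]+np.cos(v[2])*.047)
from scipy.spatial.transform import Rotation as R
q=manip.read_state()['orientation'];print(R.from_quat([q[1],q[2],q[3],q[0]]).as_matrix().round(4))
E
```

```text
module [ 0.57154347 -0.18665464 -0.09494492] [ 0.3  0.6 -0.3  0.4 -0.7 -0.7  0.7 -0.7]
[405. 274.]
[437. 275.]
[433. 374.]
[402. 374.]
tray [ 0.56838137 -0.23300899 -0.08818367] [-2.4 -0.3  1.7 -0.6  0.8  1.7]
pocket 0.5725206320850397 -0.1861916206947049
[[-9.981e-01  6.190e-02 -1.000e-04]
 [ 6.190e-02  9.981e-01  2.100e-03]
 [ 2.000e-04  2.100e-03 -1.000e+00]]
```

send_rows(deltas="-0.9 0.2 2.8 0 0 0.02 0;-0.9 0.2 2.8 0 0 0 0;-0.9 0.2 2.8 0 0 0 0;0 0 2.8 0 0 0 0;0 0 2.8 0 0 0 0")

```text
time_s: 4.45
position: [0.5713, -0.1759, 0.0777]
orientation: [0.001, 0.04, 0.999, 0.001]
force: [0.4, 0.2, -0.3]
opening: 0.0645
grasp_force: 0.0
```

send_rows(deltas="0 0 1.5 0 0 0 0;0 0 1.0 0 0 0 0;0 0 1.0 0 0 0 0;0 0 0.5 0 0 0 0;0 0 0 0 0 0 0")

```text
time_s: 4.87
position: [0.57, -0.1787, 0.0383]
orientation: [-0.0, 0.042, 0.999, 0.0]
force: [-0.2, -0.4, 0.7]
opening: 0.0467
grasp_force: 0.0
```

```bash
python3 - <<'E'
from h import *
st=manip.read_state(); print(st['position'],st['orientation'],st['time_s'],st['opening'],st['force'])
w=snap('wrist','w3.png')
E
```

```text
[ 0.57004966 -0.17870224  0.03828268] [-3.26439297e-04  4.22764926e-02  9.99105856e-01  2.84622579e-04] 4.8667 0.046666249968451895 [-0.17445304 -0.41281003  0.6509104 ]
```

View pics/w3.png

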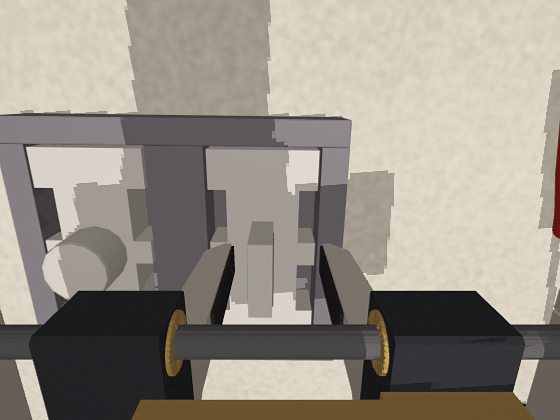

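The fin (top centre near column 260) stands between the fingers, whose middle is at column ~278, so the hand is about 8.5 mm too far in +y. That agrees with the measured TCP against the fin estimate. I'll correct and grip.

send_rows(deltas="0 -0.45 0 0 0 0 0;0 -0.4 0 0 0 0 0;0 0 0.4 0 0 0 0.2;0 0 0 0 0 0 0.4;0 0 0 0 0 0 0.5", force=25)

```text
time_s: 5.33
position: [0.5692, -0.1883, 0.0346]
orientation: [-0.0, 0.043, 0.999, 0.0]
force: [0.0, -0.0, 0.7]
opening: 0.0311
grasp_force: 0.0
```

send_rows(deltas="0 0 0 0 0 0 1;0 0 0 0 0 0 1;0 0 0 0 0 0 1;0 0 0 0 0 0 1;0 0 0 0 0 0 1")

```text
time_s: 5.75
position: [0.5694, -0.1876, 0.0347]
orientation: [-0.0, 0.043, 0.999, 0.0]
force: [0.3, 1.2, 0.3]
opening: 0.0118
grasp_force: 25.0
```

Gripped on 12 mm at low side force. Next I'll lift straight up.

send_rows(deltas="0 0 -0.5 0 0 0 1;0 0 -0.5 0 0 0 1;0 0 -0.8 0 0 0 1;0 0 -0.8 0 0 0 1;0 0 -0.8 0 0 0 1")

```text
time_s: 6.17
position: [0.5694, -0.1884, 0.0697]
orientation: [0.0, 0.043, 0.999, -0.0]
force: [0.6, 1.1, -2.3]
opening: 0.0118
grasp_force: 25.0
```

send_rows(deltas="0 0 -1.5 0 0 0 1;0 0 -2 0 0 0 1;0 0 -2 0 0 0 1;0 0 -2 0 0 0 1;0 0 -2 0 0 0 1")

```text
time_s: 6.58
position: [0.5692, -0.1884, 0.1655]
orientation: [0.0, 0.043, 0.999, -0.0]
force: [0.9, -0.5, -2.7]
opening: 0.0119
grasp_force: 25.0
```

send_rows(deltas="0 0 0 0 0 0 1;0 0 0 0 0 0 1;0 0 0 0 0 0 1")

```text
time_s: 6.83
position: [0.5685, -0.1879, 0.1629]
orientation: [-0.001, 0.043, 0.999, 0.0]
force: [-0.3, -0.2, -2.5]
opening: 0.0118
grasp_force: 25.0
```

```bash
python3 - <<'E'
from h import *
st=manip.read_state(); print(st['position'],st['orientation'],st['time_s'],st['opening'],st['force'],st['ft_torque'])
w=snap('wrist','w4.png')
print(proj(w,st['position']),[ (r['position'].__repr__(),r['confidence']) for r in manip.landmark_of(w,'module_fin')])
np.savez('w4.npz',**{k:w[k] for k in('pixels','intrinsics','world_to_cam')})
E
```

```text
[ 0.56845387 -0.18791681  0.16285202] [-9.05732167e-04  4.28914575e-02  9.99079316e-01  1.52637376e-04] 6.8333 0.011803382847191336 [-0.30367406 -0.22227203 -2.47067058] [ 0.00775454 -0.01076883  0.00396873]
[277.23922659 257.32413491] [('[0.5706, -0.1881, 0.1728]', 0.58)]
```

View pics/w4.png

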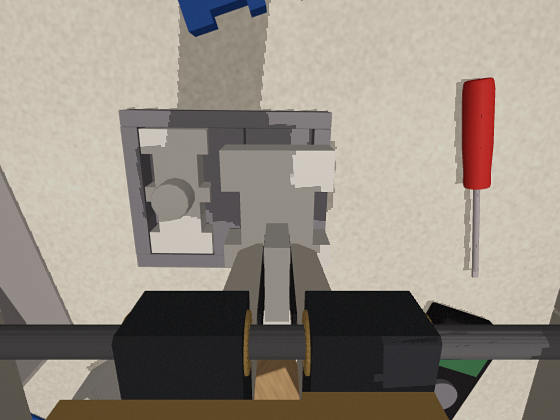

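The module is held level above the tray with the spare still in place. Its body's near corners are at (220,147) and (335,146). I'll work out the fin's offset from the TCP.

```bash
python3 - <<'E'
from h import *
w=dict(np.load('w4.npz'));z=.1629+.0093-.016
a,b=back(w,(220,147.5),z),back(w,(335,146.5),z)
print(a,b,np.linalg.norm(a-b)); d=b-a; yaw=np.arctan2(-d[0],d[1]); print('yaw',yaw)
c=(a+b)/2+.06*np.array([np.cos(yaw),np.sin(yaw),0]); tool=-2*np.arctan2(.0429,.99908); print('centre',c,'tool yaw',tool,'off',c-[.56845,-.18792,0])
E
```

```text
[ 0.5071532  -0.21225022  0.1562    ] [ 0.51168894 -0.15327997  0.1562    ] 0.05914442563393188
yaw -0.07676448335919397
centre [ 0.56924437 -0.18736645  0.1562    ] tool yaw -0.085826285733777 off [0.00079437 0.00055355 0.1562    ]
```

send_rows(deltas="0 0 0 0 0 0.05 1;0 0 0 0 0 0.05 1;0 0 0 0 0 0.048 1;0.7 1.5 0 0 0 0 1;1.3 2.8 0 0 0 0 1")

```text
time_s: 7.35
position: [0.5591, -0.1464, 0.1622]
orientation: [-0.001, 0.12, 0.993, -0.002]
force: [-0.4, 0.8, -2.1]
opening: 0.0116
grasp_force: 25.0
```

send_rows(deltas="1.3 2.8 0 0 0 0 1;1.3 2.8 0 0 0 0 1;1.3 2.8 0 0 0 0 1;1.3 2.8 0 0 0 0 1;1.3 2.8 0 0 0 0 1")

```text
time_s: 7.77
position: [0.5278, 0.0109, 0.1625]
orientation: [-0.001, 0.117, 0.993, -0.0]
force: [0.0, -0.1, -1.4]
opening: 0.0117
grasp_force: 25.0
```

send_rows(deltas="1.3 2.8 0 0 0 0 1;1.3 2.8 0 0 0 0 1;1.3 2.8 0 0 0 0 1;1.3 2.8 0 0 0 0 1;1.3 2.8 0 0 0 0 1")

```text
time_s: 8.18
position: [0.4971, 0.162, 0.1626]
orientation: [-0.001, 0.117, 0.993, -0.001]
force: [-0.2, 0.5, -2.5]
opening: 0.0122
grasp_force: 25.0
```

send_rows(deltas="1.3 2.8 0 0 0 0 1;0.7 1.5 0 0 0 0 1;0 0 0 0 0 0 1;0 0 0 0 0 0 1")

```text
time_s: 8.52
position: [0.4878, 0.208, 0.1626]
orientation: [-0.001, 0.115, 0.993, -0.001]
force: [0.6, -1.3, -1.9]
opening: 0.0116
grasp_force: 25.0
```

```bash
cat > where.py <<'E'
from h import *
st=manip.read_state(); q=st['orientation']; yaw=-2*np.arctan2(q[1],q[2])
if yaw<-1.6: yaw+=np.pi
p=np.array(st['position']); y0=-.2335; c,s=np.cos(y0),np.sin(y0); d=p[:2]-[.555,.2141]
print('t',st['time_s'],'pos',p.round(4),'yaw err',round(yaw-y0,4),'dock-frame tcp',round(c*d[0]+s*d[1],4),round(-s*d[0]+c*d[1],4),'q',np.round(q,4),'F',np.round(st['force'],1),'open',st['opening'])
E
python3 where.py
```

```text
t 8.5167 pos [0.4878 0.208  0.1626] yaw err 0.0028 dock-frame tcp -0.064 -0.0214 q [-1.000e-03  1.151e-01  9.934e-01 -7.000e-04] F [ 0.6 -1.3 -1.9] open 0.01160146523884608
```

send_rows(deltas="0.4 1.1 0 0 0 0 1;0.3 1.0 0 0 0 0 1;0 0 2 0 0 0 1;0 0 2 0 0 0 1;0 0 2 0 0 0 1")

```text
time_s: 8.93
position: [0.4874, 0.2299, 0.1032]
orientation: [0.001, 0.117, 0.993, 0.001]
force: [-0.4, -0.3, -2.6]
opening: 0.0119
grasp_force: 25.0
```

send_rows(deltas="0 0 1 0 0 0 1;0 0 0.7 0 0 0 1;0 0 0 0 0 0 1;0 0 0 0 0 0 1")

```text
time_s: 9.27
position: [0.4873, 0.2295, 0.0869]
orientation: [0.0, 0.117, 0.993, 0.0]
force: [-0.3, 0.8, -1.6]
opening: 0.0119
grasp_force: 25.0
```

```bash
python3 where.py; python3 - <<'E'
from h import *
w=snap('wrist','w5.png'); np.savez('w5.npz',**{k:w[k] for k in('pixels','intrinsics','world_to_cam')})
a=w['pixels'][60:320,150:410]
cv2.imwrite('pics/w5c.png',np.clip(cv2.resize(a,None,fx=2.3,fy=2.3,interpolation=cv2.INTER_CUBIC)[:,:,::-1].astype(float)*1.4,0,255).astype(np.uint8))
E
```

```text
t 9.2667 pos [0.4873 0.2295 0.0869] yaw err -0.0007 dock-frame tcp -0.0695 -0.0007 q [2.000e-04 1.168e-01 9.932e-01 2.000e-04] F [-0.3  0.8 -1.6] open 0.011925867067446036
```

View pics/w5c.png

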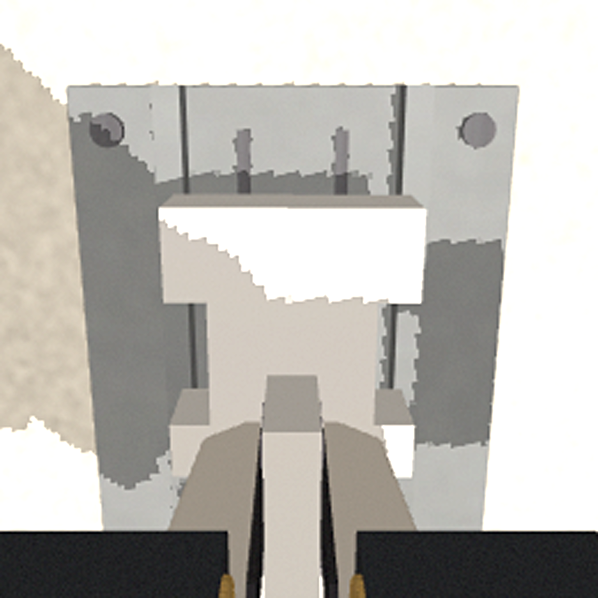

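The module hangs over the channel. Its near corners are at crop (158,207) and (426,207), the channel lines at columns 184 and 401, and the plate corners at (68,87) and (518,86). I'll compute the lateral offset.

```bash
python3 - <<'E'
from h import *
w=dict(np.load('w5.npz')); y0=-.2335; c,s=np.cos(y0),np.sin(y0)
def D(x,y,z):
  p=back(w,(150+(x+.5)/2.3-.5,60+(y+.5)/2.3-.5),z); d=p[:2]-[.555,.2141]; return np.round([c*d[0]+s*d[1],-s*d[0]+c*d[1]],4)
print('plate',D(68,87,.012),D(518,86,.012)); print('chan .012',D(184,95,.012),D(401,95,.012),'.026',D(184,95,.026),D(401,95,.026))
print('chan2',D(192,350,.012),D(391,350,.012))
print('mod',D(158,207,.0802),D(426,207,.0802),'far',D(170,425,.0802),D(413,425,.0802),'bottom',D(180,195,.0562),D(412,195,.0562))
E
```

```text
plate [-0.153  -0.0677] [-0.1533  0.0666]
chan .012 [-0.1507 -0.0332] [-0.1507  0.0318] .026 [-0.1508 -0.0313] [-0.1508  0.0299]
chan2 [-0.07  -0.034] [-0.07    0.0319]
mod [-0.1272 -0.0309] [-0.1272  0.0292] far [-0.074  -0.0307] [-0.0739  0.0288] bottom [-0.1268 -0.0293] [-0.1267  0.0296]
```

Lateral error is about 0.2 mm and the middle is about 68 mm short of home, so I'll lower it.

send_rows(deltas="0 0 0.8 0 0 0 1;0 0 0.8 0 0 0 1;0 0 0.8 0 0 0 1;0 0 0.6 0 0 0 1;0 0 0.5 0 0 0 1")

```text
time_s: 9.73
position: [0.4864, 0.2292, 0.0506]
orientation: [-0.001, 0.117, 0.993, -0.0]
force: [0.7, 0.4, -2.7]
opening: 0.0118
grasp_force: 25.0
```

send_rows(deltas="0 0 0.3 0 0 0 1;0 0 0.2 0 0 0 1;0 0 0.1 0 0 0 1;0 0 0.1 0 0 0 1;0 0 0 0 0 0 1")

```text
time_s: 10.15
position: [0.4869, 0.2294, 0.0447]
orientation: [0.0, 0.117, 0.993, 0.0]
force: [1.3, 0.3, -2.0]
opening: 0.012
grasp_force: 25.0
```

send_rows(deltas="0 0 0.1 0 0 0 1;0 0 0.1 0 0 0 1;0 0 0 0 0 0 1;0 0 0 0 0 0 1")

```text
time_s: 10.48
position: [0.4868, 0.2293, 0.0427]
orientation: [0.0, 0.117, 0.993, -0.0]
force: [0.5, -0.2, -2.6]
opening: 0.0121
grasp_force: 25.0
```

send_rows(deltas="0 0 0.05 0 0 0 1;0 0 0.05 0 0 0 1;0 0 0.05 0 0 0 1;0 0 0 0 0 0 1")

```text
time_s: 10.82
position: [0.4869, 0.2294, 0.0427]
orientation: [0.0, 0.117, 0.993, 0.0]
force: [-3.0, -2.2, 8.7]
opening: 0.012
grasp_force: 25.0
```

It touches the floor at z 0.0427, exactly as predicted. I'll release it.

send_rows(deltas="0 0 -0.1 0 0 0 0.5;0 0 0 0 0 0 0.3;0 0 0 0 0 0 0.1;0 0 0 0 0 0 0;0 0 0 0 0 0 0")

```text
time_s: 11.23
position: [0.4868, 0.2294, 0.042]
orientation: [-0.0, 0.117, 0.993, -0.0]
force: [-0.1, -0.4, -0.4]
opening: 0.0407
grasp_force: 0.0
```

send_rows(deltas="0 0 0 0 0 0 0;0 0 0 0 0 0 0;0 0 -2 0 0 0 0;0 0 -2 0 0 0 0;0 0 -2 0 0 0 0")

```text
time_s: 11.65
position: [0.4864, 0.2292, 0.1024]
orientation: [-0.001, 0.117, 0.993, -0.0]
force: [0.6, 0.4, 0.1]
opening: 0.0465
grasp_force: 0.0
```

send_rows(deltas="0 0 -2 0 0 0 0.5;0 0 0 0 0 0 1;0 0 0 0 0 0 1;0 0 0 0 0 0 1;0 0 0 0 0 0 1")

```text
time_s: 12.07
position: [0.4859, 0.229, 0.1209]
orientation: [-0.001, 0.117, 0.993, -0.001]
force: [-0.0, 0.1, -0.7]
opening: 0.0178
grasp_force: 0.0
```

```bash
python3 where.py; python3 - <<'E'
from h import *
w=snap('wrist'); np.savez('w6.npz',**{k:w[k] for k in('pixels','intrinsics','world_to_cam')})
a=w['pixels'][20:300,140:420]
cv2.imwrite('pics/w6c.png',np.clip(cv2.resize(a,None,fx=2.1,fy=2.1,interpolation=cv2.INTER_CUBIC)[:,:,::-1].astype(float)*1.2,0,255).astype(np.uint8))
E
```

```text
t 12.0667 pos [0.4859 0.229  0.1209] yaw err -0.0001 dock-frame tcp -0.0707 -0.0015 q [-1.100e-03  1.166e-01  9.932e-01 -8.000e-04] F [-0.   0.1 -0.7] open 0.01781648044008753
```

View pics/w6c.png

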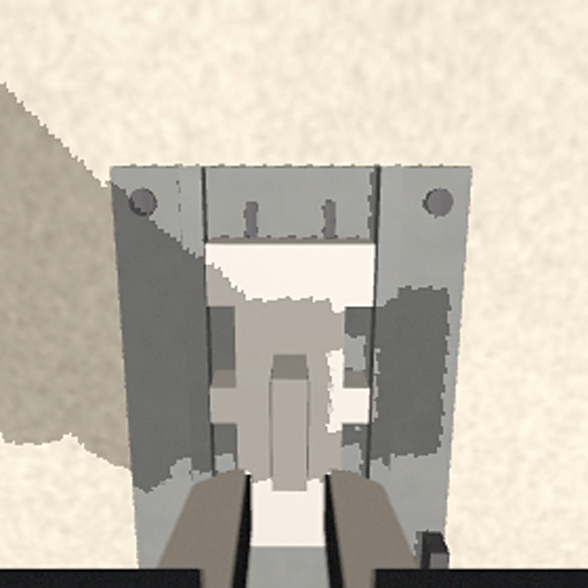

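The module lies flat and straight in the channel, let go. Its near edge is at crop row 243, well short of the catch (425,545). Next I'll back off with shut fingers to the open end, go down, and push on the end face.

send_rows(deltas="1.8 0.1 0 0 0 0 1;1.8 0 0 0 0 0 1;1.8 0 0 0 0 0 1;1.8 0 0 0 0 0 1;1.8 0 0 0 0 0 1", force=5)

```text
time_s: 12.53
position: [0.3982, 0.251, 0.1212]
orientation: [-0.001, 0.117, 0.993, -0.001]
force: [0.6, -0.1, 0.1]
opening: 0.0004
grasp_force: 0.0
```

send_rows(deltas="0 0 2 0 0 0 1;0 0 2 0 0 0 1;0 0 2 0 0 0 1;0 0 1 0 0 0 1;0 0 0 0 0 0 1")

```text
time_s: 12.95
position: [0.3976, 0.25, 0.0495]
orientation: [-0.002, 0.117, 0.993, -0.002]
force: [0.1, -0.6, 0.0]
opening: 0.0007
grasp_force: 0.0
```

```bash
python3 where.py
```

```text
t 12.95 pos [0.3976 0.25   0.0495] yaw err -0.0 dock-frame tcp -0.1614 -0.0014 q [-0.0024  0.1165  0.9932 -0.0021] F [ 0.1 -0.6  0. ] open 0.0006526166111165114
```

send_rows(deltas="0 0.1 1 0 0 0 1;0 0 1 0 0 0 1;0 0 0.7 0 0 0 1;-0.8 0 0 0 0 0 1;-0.8 0 0 0 0 0 1")

```text
time_s: 13.37
position: [0.4157, 0.2484, 0.0251]
orientation: [-0.0, 0.116, 0.993, -0.0]
force: [1.3, 0.9, -0.3]
opening: 0.0007
grasp_force: 0.0
```

send_rows(deltas="-0.6 0 0 0 0 0 1;-0.5 0 0 0 0 0 1;-0.5 0 0 0 0 0 1;-0.5 0 0 0 0 0 1;0 0 0 0 0 0 1")

```text
time_s: 13.78
position: [0.4369, 0.2433, 0.0254]
orientation: [0.001, 0.117, 0.993, 0.0]
force: [-0.0, 0.3, 0.8]
opening: 0.0002
grasp_force: 0.2
```

```bash
python3 where.py
```

```text
t 13.7833 pos [0.4369 0.2433 0.0254] yaw err -0.0012 dock-frame tcp -0.1216 0.0011 q [7.000e-04 1.171e-01 9.931e-01 3.000e-04] F [-0.   0.3  0.8] open 0.00020693412706112354
```

send_rows(deltas="-0.5 0 0 0 0 0 1;-0.5 0 0 0 0 0 1;-0.5 0 0 0 0 0 1;-0.5 0 0 0 0 0 1;0 0 0 0 0 0 1")

```text
time_s: 14.2
position: [0.4497, 0.2392, 0.0248]
orientation: [-0.006, 0.116, 0.993, -0.002]
force: [-9.6, 2.3, 8.9]
opening: 0.0003
grasp_force: 5.4
```

send_rows(deltas="-0.4 0 0 0 0 0 1;-0.4 0 0 0 0 0 1;-0.4 0 0 0 0 0 1;-0.4 0 0 0 0 0 1;0 0 0 0 0 0 1")

```text
time_s: 14.62
position: [0.4607, 0.2367, 0.0247]
orientation: [-0.009, 0.114, 0.993, -0.002]
force: [-13.1, 2.6, 9.5]
opening: 0.0006
grasp_force: 6.4
```

```bash
python3 where.py
```

```text
t 14.6167 pos [0.4607 0.2367 0.0247] yaw err 0.0042 dock-frame tcp -0.097 0.0001 q [-0.0093  0.1144  0.9934 -0.002 ] F [-13.1   2.6   9.5] open 0.0005834648131680289
```

The catch is engaged (about 13 N). I'll keep pushing.

send_rows(deltas="-0.3 0 0 0 0 0 1;-0.3 0 0 0 0 0 1;-0.3 0 0 0 0 0 1;0 0 0 0 0 0 1;0 0 0 0 0 0 1")

```text
time_s: 15.03
position: [0.4736, 0.2335, 0.0247]
orientation: [-0.006, 0.116, 0.993, -0.002]
force: [-11.3, 1.3, 8.2]
opening: 0.0003
grasp_force: 5.4
```

send_rows(deltas="-0.3 0 0 0 0 0 1;-0.3 0 0 0 0 0 1;-0.3 0 0 0 0 0 1;0 0 0 0 0 0 1;0 0 0 0 0 0 1")

```text
time_s: 15.45
position: [0.4822, 0.2314, 0.0247]
orientation: [-0.006, 0.116, 0.993, -0.002]
force: [-10.5, 1.5, 7.9]
opening: 0.0008
grasp_force: 5.4
```

```bash
python3 where.py
```

```text
t 15.45 pos [0.4822 0.2314 0.0247] yaw err 0.0016 dock-frame tcp -0.0748 -0.0 q [-0.0058  0.1157  0.9933 -0.0016] F [-10.5   1.5   7.9] open 0.0007746367565956006
```

send_rows(deltas="-0.2 0 0 0 0 0 1;-0.2 0 0 0 0 0 1;-0.2 0 0 0 0 0 1;0 0 0 0 0 0 1;0 0 0 0 0 0 1")

```text
time_s: 15.87
position: [0.4873, 0.2304, 0.0246]
orientation: [-0.007, 0.115, 0.993, -0.002]
force: [-11.6, 1.6, 8.6]
opening: 0.0005
grasp_force: 6.0
```

send_rows(deltas="-0.2 0 0 0 0 0 1;-0.2 0 0 0 0 0 1;0 0 0 0 0 0 1;0 0 0 0 0 0 1")

```text
time_s: 16.2
position: [0.4872, 0.2304, 0.0246]
orientation: [-0.01, 0.115, 0.993, -0.002]
force: [-17.2, 3.2, 14.2]
opening: 0.0007
grasp_force: 8.9
```

```bash
python3 where.py
```

```text
t 16.2 pos [0.4872 0.2304 0.0246] yaw err 0.0036 dock-frame tcp -0.0697 0.0002 q [-0.0102  0.1147  0.9933 -0.0021] F [-17.2   3.2  14.2] open 0.0007055853572253486
```

send_rows(deltas="-0.3 0 0 0 0 0 1;-0.3 0 0 0 0 0 1;-0.3 0 0 0 0 0 1;0 0 0 0 0 0 1;0 0 0 0 0 0 1")

```text
time_s: 16.62
position: [0.4873, 0.2303, 0.0247]
orientation: [-0.018, 0.113, 0.993, -0.003]
force: [-29.6, 6.1, 26.3]
opening: 0.0002
grasp_force: 15.3
```

```bash
python3 where.py
```

```text
t 16.6167 pos [0.4873 0.2303 0.0247] yaw err 0.007 dock-frame tcp -0.0697 0.0001 q [-0.0183  0.113   0.9934 -0.0032] F [-29.6   6.1  26.3] open 0.00024008660515955482
```

It's at a firm stop at 30 N. I'll back off, rise and check.

send_rows(deltas="1 0 0 0 0 0 1;1 0 0 0 0 0 1;1.5 0 0 0 0 0 1;1.5 0 0 0 0 0 1;0 0 -1 0 0 0 1")

```text
time_s: 17.03
position: [0.4558, 0.2383, 0.034]
orientation: [-0.002, 0.116, 0.993, -0.001]
force: [-1.3, 0.5, -0.6]
opening: 0.0004
grasp_force: 0.0
```

send_rows(deltas="0 0 -2.5 0 0 0 1;0 0 -3 0 0 0 1;0 0 -3 0 0 0 1;0 0 -3 0 0 0 1;0 0 -3 0 0 0 1")

```text
time_s: 17.45
position: [0.4608, 0.2375, 0.183]
orientation: [0.002, 0.118, 0.993, 0.001]
force: [-0.1, 0.7, -0.6]
opening: 0.0005
grasp_force: 0.0
```

send_rows(deltas="0 0 -2 0 0 0 1;0 0 -2 0 0 0 1;0 0 0 0 0 0 1;0 0 0 0 0 0 1;0 0 0 0 0 0 1")

```text
time_s: 17.87
position: [0.4587, 0.2375, 0.2198]
orientation: [0.0, 0.117, 0.993, -0.0]
force: [0.3, -0.6, -1.1]
opening: 0.0007
grasp_force: 0.0
```

```bash
python3 where.py; python3 - <<'E'
from h import *
w=snap('wrist'); np.savez('w7.npz',**{k:w[k] for k in('pixels','intrinsics','world_to_cam')})
u=proj(w,[.535,.22,.02]).round().astype(int); x0=max(u[0]-80,0);y0=max(u[1]-80,0);print(x0,y0)
a=w['pixels'][y0:y0+160,x0:x0+160]
cv2.imwrite('pics/w7c.png',np.clip(cv2.resize(a,None,fx=3.7,fy=3.7,interpolation=cv2.INTER_CUBIC)[:,:,::-1].astype(float)*1.2,0,255).astype(np.uint8))
for n in('wrist','top','side'):
  p=w if n=='wrist' else snap(n)
  for q in('module_fin','spare_knob'): print(n,q,[np.round(r['position'],3).tolist() for r in manip.landmark_of(p,q)])
E
```

```text
t 17.8667 pos [0.4587 0.2375 0.2198] yaw err -0.0015 dock-frame tcp -0.0991 0.0005 q [ 3.000e-04  1.172e-01  9.931e-01 -2.000e-04] F [ 0.3 -0.6 -1.1] open 0.0007425180066664505
198 161
wrist module_fin []
wrist spare_knob []
top module_fin [[0.549, 0.215, 0.054], [0.386, -0.2, 0.042]]
top spare_knob [[0.562, -0.282, 0.043]]
side module_fin [[0.385, -0.2, 0.038], [0.553, 0.209, 0.054], [0.444, 0.44, 0.002]]
side spare_knob [[0.561, -0.284, 0.041]]
```

View pics/w7c.png

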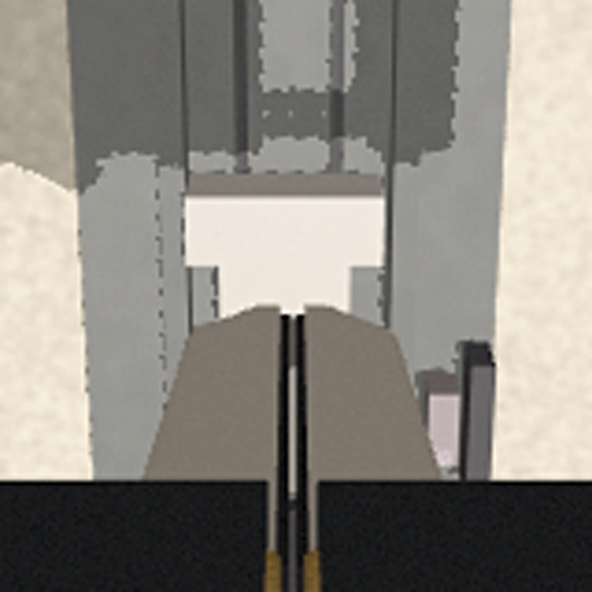

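My crop views are used up, so the rest is checked by numbers. The near edge is at crop row 196, columns 186–384. I'll return to the first dock viewing pose with fingers open and compare the catch pixels with that earlier picture.

send_rows(deltas="-1.3 -0.4 0 0 0 0 0;-1.3 -0.4 0 0 0 0 -0.5;-1.3 -0.4 0 0 0 0 -1;0 0 0 0 0 0 -1;0 0 0 0 0 0 -1")

```text
time_s: 18.73
position: [0.4944, 0.2162, 0.2199]
orientation: [0.0, 0.118, 0.993, -0.0]
force: [-0.1, 0.1, 0.3]
opening: 0.0289
grasp_force: 0.0
```

send_rows(deltas="0 0 0 0 0 0 -1;0 0 0 0 0 0 -1;0 0 0 0 0 0 -1")

```text
time_s: 18.98
position: [0.4927, 0.2181, 0.2201]
orientation: [-0.0, 0.116, 0.993, 0.0]
force: [-0.2, 0.2, 0.8]
opening: 0.0495
grasp_force: 0.0
```

```bash
python3 where.py; python3 - <<'E'
from h import *
y0=-.2335; c,s=np.cos(y0),np.sin(y0)
def D(w,u,v,z):
  d=back(w,(u,v),z)[:2]-[.555,.2141]; return np.round([c*d[0]+s*d[1],-s*d[0]+c*d[1]],4)
w7=dict(np.load('w7.npz')); f=lambda x,y:(198+(x+.5)/3.7-.5,161+(y+.5)/3.7-.5)
print('near edge',D(w7,*f(186,196),.036),D(w7,*f(384,196),.036))
w=snap('wrist'); w1=dict(np.load('w1.npz'))
np.savez('w8.npz',**{k:w[k] for k in('pixels','intrinsics','world_to_cam')})
X,Y=np.meshgrid(np.arange(.005,.041,.003),np.arange(.046,.0135,-.0016))
for n,p in(('before',w1),('now',w)):
  print(n,'rows: dock y (mm) from 46 down, cols x 5..38 mm at z=.029; brightness / R-G')
  for i in range(X.shape[0]):
    r=[]
    for j in range(X.shape[1]):
      q=[.555+c*X[i,j]-s*Y[i,j],.2141+s*X[i,j]+c*Y[i,j],.029]; u,v=proj(p,q).round().astype(int); a=p['pixels'][v,u].astype(int); r.append('%3d/%2d'%(a.mean(),a[0]-a[1]))
    print('%4.1f'%(Y[i,0]*1e3),*r)
E
```

```text
t 18.9833 pos [0.4927 0.2181 0.2201] yaw err 0.0008 dock-frame tcp -0.0615 -0.0105 q [-3.000e-04  1.161e-01  9.932e-01  1.000e-04] F [-0.2  0.2  0.8] open 0.049451260425485026
near edge [-0.0604 -0.0317] [-0.0604  0.0275]
before rows: dock y (mm) from 46 down, cols x 5..38 mm at z=.029; brightness / R-G
46.0  74/ 7  75/ 7 150/13 151/10 150/11 152/11 150/10 150/10 160/11 167/12 150/10 120/ 0 121/ 0
44.4  74/ 7  69/ 8 112/ 9 115/ 7 116/ 9 127/10  65/ 6  78/ 7 134/11 150/12 150/10 121/ 1 121/ 0
42.8  68/ 4  65/ 5  73/ 1  72/ 2  70/ 3  70/ 2  68/ 5  71/ 6 130/10 149/11 145/10 121/ 0 115/ 0
41.2  83/ 2  81/ 1  91/ 1  88/ 2  79/ 0  80/ 1  77/ 5  74/ 6 130/10 150/10 136/ 9  66/ 1  58/ 1
39.6  96/ 0 101/ 1  99/ 2 137/ 8 111/ 1  94/-1  75/ 5  75/ 7 127/11 150/11 137/ 9  58/ 0  58/ 1
38.0 117/ 1  77/ 6  83/ 9 151/10 150/11 116/ 3  75/ 5  72/ 6 127/10 150/10 137/10  59/ 0  57/ 0
36.4 104/ 3  73/ 7  99/ 9 150/10 149/10 152/11  95/ 6  72/ 6 126/10 150/11 138/ 9  60/ 0  58/ 0
34.8  98/ 2  74/ 7 116/10 149/10 149/11 150/10 151/10 150/10 125/10 149/11 144/10  61/ 0  57/ 1
33.2  76/ 6  77/ 7 141/11 1
[... 2616 characters left out ...]
 156/12 157/12 103/ 5 111/ 5
23.6 195/ 7 196/ 8 166/ 4  85/ 0  79/ 2  73/ 5  69/ 5  94/ 8 162/10 157/11 159/12 103/ 4 109/ 5
22.0 195/ 7 195/ 7 165/ 5  85/ 1  85/-2  77/ 3  72/ 7  67/ 5  63/ 5  81/ 5 107/ 7 104/ 6 112/ 5
20.4 195/ 7 195/ 7 165/ 3 129/-2  88/ 2 131/ 0  81/-1  84/ 0  82/ 1 106/ 5 103/ 5 104/ 4 110/ 5
18.8 195/ 6 195/ 7 165/ 4 133/ 1 133/ 0 129/ 1  93/ 3  92/ 3  83/ 2 107/ 6 106/ 6 103/ 5 110/ 4
17.2 195/ 7 195/ 7 198/ 7 200/ 7 186/ 6 186/ 6 180/ 6 197/ 7 198/ 7 198/ 7 198/ 7 200/ 7 197/ 6
15.6 195/ 6 195/ 7 195/ 7 195/ 7 196/ 7 195/ 7 195/ 6 195/ 7 195/ 6 195/ 7 196/ 6 195/ 7 194/ 7
14.0 195/ 6 196/ 6 195/ 7 195/ 8 195/ 6 194/ 7 194/ 7 194/ 7 195/ 7 195/ 6 194/ 7 195/ 6 195/ 6
```

The catch profile matches the first picture, so it is fully sprung out and sits in the module's dark front notch. The module's middle comes out at about -0.4 mm from home and y about -2 mm. The spare is unmoved and the hand is clear at 0.22 m.

```bash
python3 -c "
from plant import manip; print(manip.job_done())"
```

```text
the job is handed in; nothing more can be done
None
```

The job is handed in: the fin module is fully home in the dock with the catch sprung out in its front notch, the spare is still in its pocket, and the arm is clear; the hand-in call returned no verdict, so this rests on my own camera measurements.

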